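Load a battery pack into its charging dock

TASK

Put the battery pack on charge in the white dock: hook its tongue under the dock's lip with the other end raised, then swing that end down until the pack lies flat on the floor of the bay. Then slide the metal keeper all the way over the end of the pack to lock it in, let go, and leave the other things on the desk where they are.

Things in the scene. Friction and masses are not known exactly. Their poses are not given: they have to be found in the camera images.
- pack: Loose dark grey battery pack, 0.29-0.55 kg, 142 mm long (own x), on its flat underside, z up. Origin: centre of the underside. Body 60 wide (y), 26 high, x=-49 to +71 mm. A thin tongue 44 wide, 8 high, level with the underside, sticks out at the -x end (x=-71 to -49). Lighter grip rib on top. Thin grey band around the body near its +x end (x=57 to 63, look only).
- pack_grip (a point): Middle of the top of the pack's upright grip rib: pack (8,0,54) mm. The rib is 16 wide (y), 70 long (x=-27 to +43) and 28 high (z=26 to 54); the pack balances near its middle.
- pack_toe (a point): Tip of the pack's tongue, at its underside: pack (-71,0,0) mm.
- pack_heel (a point): Lower edge of the pack's other end: pack (+71,0,0) mm.
- dock: White charging dock fixed to the desk, 220 x 92 mm; z up. Origin at desk level under the bay's centre; x runs from the lip end (-x) to the keeper end (+x). Bay floor z=10 mm, bay x=-72.5 to +72.5. Side rails, tops z=20, at y=+-33 to +-39. Heel block x=72.5 to 134, top z=37, carries the keeper. Seated, the pack's frame is at dock (0,0,10), same axes; play +-1.5 in x, +-3 in y.
- dock_lip (a point): Middle of the lip's lower front edge, dock (-58.5,0,25) mm. The lip, 92 wide, covers x=-86 to -58.5 over the bay's -x end: underside z=25 (15 above the bay floor), top z=31. Behind it a wall closes the bay at x=-72.5.
- keeper (a joint): Aluminium slide on the heel block, m. 0 = fully back (open), 0.044 = fully forward over the pack (end stop, locked); as it grows it moves towards the dock's -x. Starts between 0 and 0.012, clear of the bay, stays where it is left, needs about 2 N to move. It passes only over a pack that lies flat.
- keeper_fin (a point): Centre of the top of the keeper's upright fin, at dock (114 - keeper value in mm, 0, 74). Fin 14 wide (dock y), 22 long (x), z=46 to 74, in the middle of a plate 36 long (x), 44 wide, z=38 to 46 (2 mm above the seated pack's body).
- powerbank: Bystander: plain black slab 75 x 140 x 18 mm without rib or tongue, loose; origin centre of underside.
- flask: Bystander: cream upright flask, radius 33, 200 mm high; origin centre of underside.
- mug: Bystander: white mug, radius 40, 90 mm high; origin centre of underside.
- mouse: Bystander: white computer mouse, 105 x 60 x 30 mm; origin centre of underside.
There are look-alikes about, which are no part of the job. What is shaped like the pack but blue is not meant.

How it is judged:
By the outcome, as a careful person would: the job done as asked, in the order asked, and still so for the second after the job is handed in, with the robot touching nothing.
It also fails if it takes over 51 s, if anything falls off the work surface, if the arm or the gripper's body presses on something with over 40 N, if the wrist force passes 120 N, or if a joint passes its speed limit or range.

ROBOT

A 7-joint arm with a two-finger parallel gripper is mounted at the origin on the work surface. World frame = base frame: x ahead of the robot, y to its left, z up, the work surface at z = 0. Lengths are in m, angles in rad, forces in N, time in s.
With the tool pointing down it reaches from about 0.4 to 0.85 m from the base axis. Payload 10.4 kg.
Tool frame: the origin (TCP) lies at the very end of the fingers, on their centre line; the grasp point (between the pads) lies 19 mm behind it (robot.pinch_z is the distance from the TCP to the grasp point, in m); z points along the fingers, y is the line along which they close (so a half turn about z gives the same grasp; the last joint's range is limited). The gripper opens to 85 mm and grips with 20 to 120 N. Pads are 22 mm wide; open, the fingers measure 114 mm over their backs; the gripper's body (76 mm by 85 mm) begins 54 mm behind the grasp point. The pads swing forward as they close: fully open they stand 13 mm farther back than shut.
Start: joints at [1.141, 0.332, -0.065, 1.46, 0.022, 1.35, -0.088], TCP at [0.247, -0.574, 0.231] pointing down, gripper open.
Joint ranges: [-2.6, 2.6], [-0.5, 2.12], [-1.47, 1.34], [0.16, 2.42], [-1.27, 4.41], [0.06, 2.06], [-2.6, 2.6]. Speed limits (rad/s): [2.22, 2.22, 2.79, 2.79, 3.14, 3.14, 3.14].

INTERFACE

Orientations are given as a rotation vector (axis times angle).
In Python, from bench import robot gives the robot as it stands.
- The arm moves only by the tool servo_tool, never from a script. Its arguments are lists of equal length, an entry for each row: "xyz": the shift along the tool's x, y, z in cm, a list of three; "dr": the turn, a rotation vector about the tool's x, y, z in rad, a list of three. In form: {"xyz": [[tx, ty, tz], ...], "dr": [[wx, wy, wz], ...]}. A call has 1 to 20 rows; each row is the pose to reach, as a shift and turn from the pose commanded when the call began, along the tool's axes at that moment; what a row does not reach only later rows make up. A row lasts 1/8 s, in which the tool goes at most 62.5 mm and 10.7 degrees, less where a joint would pass 70% of its speed; a pose out of reach is approached as far as the arm can. A call with a gripper value outside its range is refused whole. "hand" is the closure, from -1 (fully open) to 1 (shut), so that 0 is half open, set as the call begins (left out, the last holds). The fingers move at their own pace and stop on an object; the grip force is fixed at half the most. Time passes only in rows, so rows that repeat a pose let the fingers close. It gives the time, the measured TCP pose, the force, the opening and the grip force at its end, in the units of the state.
- robot.observe(): the state, without advancing time (a new reading comes with each control period).
- robot.snapshot(name): name is "scene" or "side" or "wrist"; returns the picture (400x640x3 uint8, red, green, blue); there is no depth.
- robot.camera_params(name): a dict with "fx", "fy", "cx", "cy" (pixels), "R" (3x3) and "t" (3): a world point X has camera coordinates R X + t; the wrist camera has in their place "T_tool_cam" (4x4, takes a point from camera to tool coordinates, whose origin is the TCP and whose axes are the flange's). Camera axes: x right, y down, z forward; pixel columns grow to the right and rows downward; lengths in m; the calibration is good to about 2 mm. A picture is of the moment at which its call begins: read the wrist's pose just before it. camera_params takes no time and is no camera call.
- robot.sign_off(): hands the job in; it is judged then, once.
The state is a dict: "time_s": time; "joint_pos": joint angles; "joint_velocities": joint speeds; "joint_efforts": joint torques, N m; "tool_pos": TCP position; "orientation": TCP orientation; "contact_force": force on the tool from outside, world axes, zero at the start; "torque": the same for the moment, N m; "opening": opening from 0.0 (shut) to 1.0 (fully open); "finger_force": force on a finger pad.
Only numpy, scipy, OpenCV 4.12 (cv2) and the standard library are available. Lean on these libraries where they do the work, as an engineer would, in place of code of your own. Each camera call takes 0.05 s, during which the arm holds its last target. There are 200 camera calls.

## Working session

There is one attempt and no reset: what is moved stays moved. The work goes in short steps, Python scripts to look and compute and a tool call to move; the robot and the scene stay as the last step left them, time stands still between calls to the robot, and variables do not carry over. Pictures are saved under pics/ and viewed, at most 14 in all, crops included, and the job is handed in when it is done.

Besides the shell and the picture viewer there is one more tool, called after "Emit:" as name(argument=value, ...) on one line, values as JSON. servo_tool: Moves the arm, as the interface text tells. Its arguments: {"type":"object","properties":{"xyz":{"type":"array","items":{"type":"array","items":{"type":"number"}}},"dr":{"type":"array","items":{"type":"array","items":{"type":"number"}}},"hand":{"type":"number"}},"required":["xyz","dr"]}

```bash
mkdir -p pics; ls; python3 - <<'E'
from bench import robot
import cv2,numpy as np
a=robot.snapshot("scene");b=robot.snapshot("side")
for n,i in(("scene",a),("side",b)):
    cv2.imwrite(f"pics/{n}.png",i[:,:,::-1]); p=robot.camera_params(n); print(n,p)
print(robot.camera_params("wrist")); print(robot.observe())
E
```

```text
pics
scene {'fx': 472.3053234660129, 'fy': 472.3053234660129, 'cx': 323.7678731754088, 'cy': 197.48024332682309, 'R': array([[-0.01953377,  0.99964853,  0.01792362],
       [ 0.59283446,  0.02601623, -0.804904  ],
       [-0.80508741, -0.00509707, -0.59313429]]), 't': array([-7.34841069e-05, -2.55394658e-01,  1.82773106e+00])}
side {'fx': 481.98345495449297, 'fy': 481.98345495449297, 'cx': 322.76291841040165, 'cy': 204.365999006638, 'R': array([[-0.99849939, -0.05106463, -0.01978327],
       [-0.01654283,  0.62563441, -0.77994097],
       [ 0.05220449, -0.77844331, -0.62554033]]), 't': array([0.56961559, 0.05270106, 1.60752971])}
{'fx': 309.9747024576069, 'fy': 309.9747024576069, 'cx': 322.65098819067725, 'cy': 198.21393253990456, 'T_tool_cam': array([[ 5.78912876e-04, -9.50400681e-01, -3.11027668e-01,
         7.85031428e-02],
       [ 9.99999832e-01,  5.43576236e-04,  2.00295860e-04,
         5.84836516e-04],
       [-2.12940725e-05, -3.11027732e-01,  9.50400836e-01,
        -1.42401501e-01],
       [ 0.00000000e+00,  0.00000000e+00,  0.00000000e+00,
         1.00000000e+00]])}
{'time_s': 0.1, 'joint_pos': array([ 1.14138378,  0.3328531 , -0.06469812,  1.46087433,  0.02158972,
        1.34986949, -0.08850156]), 'joint_velocities': array([ 0.00051579, -0.00228005, -0.00019722, -0.00059992,  0.0002389 ,
       -0.00078422, -0.00095299]), 'joint_efforts': array([ 2.31962578e-03, -6.26743269e+01,  4.97698411e-02, -3.92433000e+01,
        1.64757692e-02,  6.81399790e-03,  7.83596010e-05]), 'tool_pos': array([ 0.24716954, -0.57368407,  0.23055961]), 'orientation': array([-3.07557612e+00, -6.34386865e-01,  4.89132311e-04]), 'contact_force': array([-0.35524942,  0.34615069,  0.87751664]), 'torque': array([ 0.07461455, -0.04318363,  0.02290345]), 'finger_force': 0.0, 'opening': 0.9976248552318369}
```

View pics/scene.png

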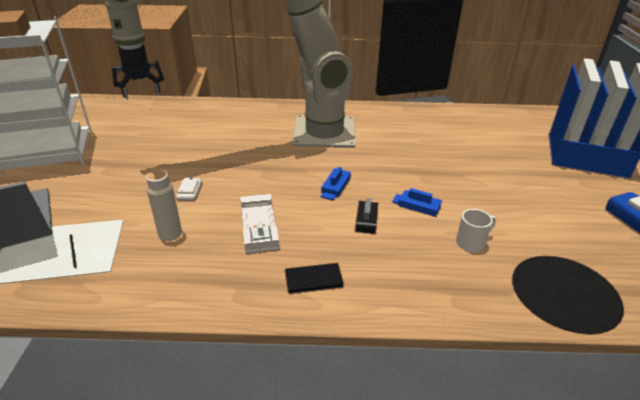

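View pics/side.png

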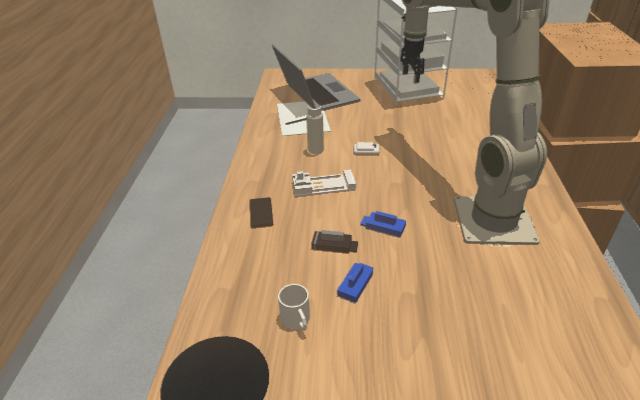

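Scene view: the dark pack is at about (367,215), with its tongue pointing to the robot. The dock is at (258,222), lip towards the robot and keeper away from it. The blue look-alikes are at (336,182) and (417,201).

```bash
cat > h.py <<'E'
from bench import robot
import cv2,numpy as np
from scipy.spatial.transform import Rotation as Ro
def pose():
    s=robot.observe(); return np.array(s["tool_pos"]),Ro.from_rotvec(s["orientation"]).as_matrix()
def cam(n):
    p=robot.camera_params(n)
    if n=="wrist":
        T=p["T_tool_cam"];t,R=pose();C=R@T[:3,3]+t;Rc=R@T[:3,:3]
    else: Rc=p["R"].T;C=-Rc@p["t"]
    return p,C,Rc
def ray(c,u,v,z):
    p,C,Rc=c;d=Rc@np.array([(u-p["cx"])/p["fx"],(v-p["cy"])/p["fy"],1]);return C+d*(z-C[2])/d[2]
def proj(c,X):
    p,C,Rc=c;q=Rc.T@(np.array(X)-C);return np.array([p["fx"]*q[0]/q[2]+p["cx"],p["fy"]*q[1]/q[2]+p["cy"]])
E
python3 - <<'E'
from h import *
c=cam("scene");s=cam("side")
for n,u,v,z in[("pack rib top",367,205,.054),("pack body bottom-near edge",367,231,0),("dock lip top mid",257,200,.031),("dock heel bottom",262,249,0.0),("fin",262,225,.074)]: print(n,ray(c,u,v,z).round(3))
for n,u,v,z in[("pack tongue tip",357,246,0.004),("rib",332,236,.054),("lip",349,178,.031),("fin",300,175,.074)]: print(n,ray(s,u,v,z).round(3))
a=cv2.imread("pics/scene.png")[170:265,220:400];b=cv2.imread("pics/side.png")[160:260,280:380]
cv2.imwrite("pics/crop.png",np.vstack([cv2.resize(a,(720,300 if 0 else 380)),cv2.copyMakeBorder(cv2.resize(b,(220,220)),0,0,0,500,0)])[:600])
E
```

```text
pack rib top [0.535 0.134 0.054]
pack body bottom-near edge [0.587 0.136 0.   ]
dock lip top mid [ 0.494 -0.191  0.031]
dock heel bottom [ 0.674 -0.155  0.   ]
fin [ 0.661 -0.152  0.074]
pack tongue tip [0.455 0.142 0.004]
rib [0.533 0.153 0.054]
lip [ 0.484 -0.187  0.031]
fin [ 0.657 -0.141  0.074]
```

View pics/crop.png

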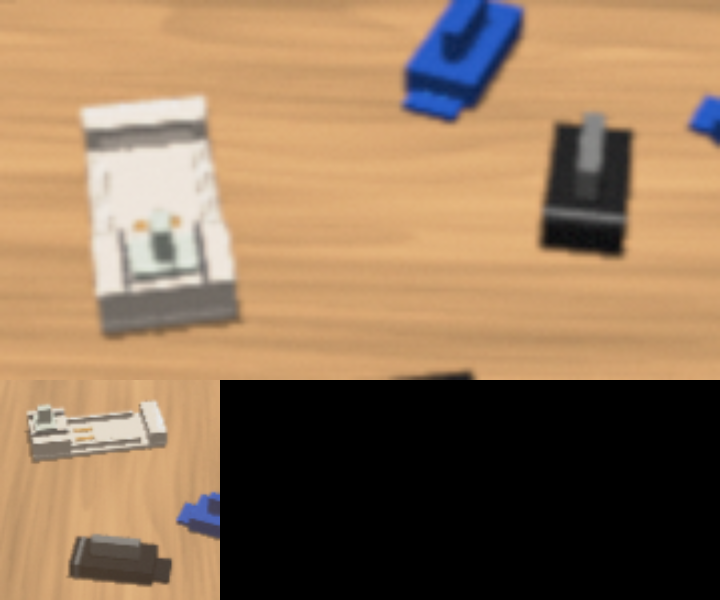

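Close-up: both dock and pack are nearly along world x, with the pack turned slightly. Moving above the pack for a wrist look.

Emit:
servo_tool(xyz=[[5,-5,-1],[10,-10,-2],[15,-15,-2],[20,-20,-2],[24,-26,-2],[28,-30,-2],[32,-34,-2],[36,-38,-2],[40,-42,-2],[44,-46,-2],[47,-50,-2],[50,-54,-2],[51.5,-55.5,-2],[51.5,-55.5,-2],[51.5,-55.5,-2],[51.5,-55.5,-2]], dr=[[0,0,0.03],[0,0,0.06],[0,0,0.1],[0,0,0.14],[0,0,0.18],[0,0,0.22],[0,0,0.26],[0,0,0.3],[0,0,0.34],[0,0,0.38],[0,0,0.4],[0,0,0.407],[0,0,0.407],[0,0,0.407],[0,0,0.407],[0,0,0.407]], hand=-1)

```text
time_s: 2.1
tool_pos: [0.5007, 0.1381, 0.2513]
orientation: [3.141, -0.003, 0.0]
contact_force: [0.2, 0.1, -0.0]
opening: 1.002
finger_force: 0.0
```

```bash
python3 - <<'E'
from h import *
print(pose())
c=cam("wrist");i=robot.snapshot("wrist");cv2.imwrite("pics/w1.png",i[:,:,::-1])
np.save("w1c.npy",np.array([c[1],*c[2]]))
E
```

```text
(array([0.50068283, 0.1381301 , 0.25129722]), array([[ 9.99997866e-01, -2.06245284e-03,  1.22439036e-04],
       [-2.06235515e-03, -9.99997559e-01, -7.92655931e-04],
       [ 1.24073553e-04,  7.92401726e-04, -9.99999678e-01]]))
```

View pics/w1.png

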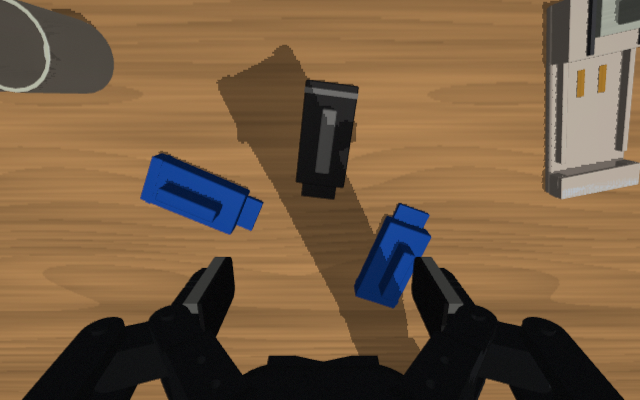

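Wrist view: the pack is at (306–358, 81–198), its rib runs from (329,109) to (322,172), and the tongue points down in the image. The blue pack's corner is at (430,235).

```bash
python3 - <<'E'
from h import *
c=cam("wrist")
for n,u,v,z in[("far L",306,81,.026),("far R",358,87,.026),("near L",297,185,.026),("near R",345,188,.026),("ribfar",329,110,.054),("ribnear",321.5,172,.054),("tipL",302,196,.008),("tipR",334,199,.008)]: print(n,ray(c,u,v,z).round(4))
i=cv2.imread("pics/w1.png");g=cv2.cvtColor(i,6)
for v in (115,125,135,145,155,165): print(v,g[v,295:365:2])
E
```

```text
far L [0.5963 0.1554 0.026 ]
far R [0.5899 0.0975 0.026 ]
near L [0.4764 0.1687 0.026 ]
near R [0.4725 0.1095 0.026 ]
ribfar [0.5663 0.1303 0.054 ]
ribnear [0.4994 0.1384 0.054 ]
tipL [0.4564 0.1641 0.008 ]
tipR [0.4522 0.1223 0.008 ]
115 [ 75  76  75  76  22  22  25  22  21  22  19  22  22  29  63 103 108 108
 107 106  96  40  38  37  40  39  37  39  39  32 122 131 130 131 130]
125 [ 78  78  78  41  20  20  21  21  22  21  20  21  19  54  65  63  63  63
  63  62  40  21  24  18  18  19  20  19  19  66  85 133 139 138 139]
135 [ 81  81  80  18  20  23  20  21  20  19  20  19  43  63  64  64  63  62
  61  49  19  20  20  19  18  19  20  20  29  82  82 136 135 136 135]
145 [ 77  77  38  21  20  18  21  20  19  19  19  19  60  63  61  62  62  62
  56  20  19  18  19  19  16  19  18  14 129 129 129 130 130 129 131]
155 [ 84  84  20  19  20  19  18  19  20  19  19  51  62  63  61  62  61  61
  27  18  19  17  30  35  36  36  29 130 135 136 133 134 134 128 124]
165 [ 83  40  18  19  20  18  19  19  19  20  25  61  61  61  61  62  61  48
  17  17  19  17  16  18  17  36 119 129 129 129 130 131 131 132 132]
```

Emit:
servo_tool(xyz=[[1.5,0.2,4],[3,0.5,9],[3,0.5,14],[3,0.5,18],[3,0.5,21],[3,0.5,22.1],[3,0.5,22.1],[3,0.5,22.1]], dr=[[0,0,0.05],[0,0,0.105],[0,0,0.105],[0,0,0.105],[0,0,0.105],[0,0,0.105],[0,0,0.105],[0,0,0.105]])

```text
time_s: 3.15
tool_pos: [0.5316, 0.1346, 0.0317]
orientation: [-3.137, 0.166, -0.003]
contact_force: [-0.2, 0.3, -0.8]
opening: 0.994
finger_force: 0.0
```

Emit:
servo_tool(xyz=[[0,0,0],[0,0,0],[0,0,0],[0,0,0],[0,0,0],[0,0,0],[0,0,0]], dr=[[0,0,0],[0,0,0],[0,0,0],[0,0,0],[0,0,0],[0,0,0],[0,0,0]], hand=1)

```text
time_s: 4.03
tool_pos: [0.5309, 0.1346, 0.0305]
orientation: [-3.137, 0.165, -0.001]
contact_force: [-0.2, 0.1, 3.9]
opening: 0.178
finger_force: 59.5
```

```bash
python3 - <<'E'
from h import *
print(pose(),robot.observe()['time_s'])
i=robot.snapshot("wrist");cv2.imwrite("pics/w2.png",i[:,:,::-1])
E
```

```text
(array([0.53087769, 0.13463566, 0.03052722]), array([[ 9.94481755e-01, -1.04908726e-01,  4.45234711e-04],
       [-1.04908787e-01, -9.94481842e-01,  1.15711422e-04],
       [ 4.30638698e-04, -1.61781931e-04, -9.99999894e-01]])) 4.025
```

View pics/w2.png

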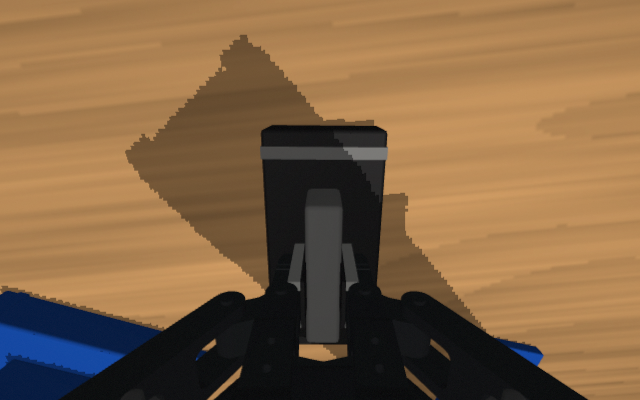

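Emit:
servo_tool(xyz=[[0,0,-2],[0,0,-6],[0,2,-11],[0.5,5,-16],[1,8,-20],[1.6,11,-22],[1.6,14,-22],[1.6,15.4,-22],[1.6,15.4,-22],[1.6,15.4,-22]], dr=[[0,0,0],[0,0,0],[0,0,0],[0,0,0],[0,0,0],[0,0,0],[0,0,0],[0,0,0],[0,0,0],[0,0,0]])

```text
time_s: 5.32
tool_pos: [0.5302, -0.0187, 0.2502]
orientation: [-3.137, 0.162, 0.001]
contact_force: [0.1, 0.6, -4.5]
opening: 0.173
finger_force: 59.4
```

```bash
python3 - <<'E'
from h import *
p=robot.camera_params("wrist");T=p["T_tool_cam"]
# band front edge at row147, top z: tool z coordinate = .0305-.026=.0045
for v in(147,160):
    d=T[:3,:3]@np.array([(324-p["cx"])/p["fx"],(v-p["cy"])/p["fy"],1]);X=T[:3,3]+d*(.0045-T[2,3])/d[2];print("band in tool",X)
print(pose())
i=robot.snapshot("wrist");cv2.imwrite("pics/w3.png",i[:,:,::-1])
E
```

```text
band in tool [0.05638522 0.00184366 0.0045    ]
band in tool [0.0501652  0.00185568 0.0045    ]
(array([ 0.53023297, -0.01869896,  0.25018098]), array([[ 9.94675545e-01, -1.03055118e-01, -4.50067840e-04],
       [-1.03054782e-01, -9.94675425e-01,  7.14650869e-04],
       [-5.21319850e-04, -6.64464099e-04, -9.99999643e-01]]))
```

View pics/w3.png

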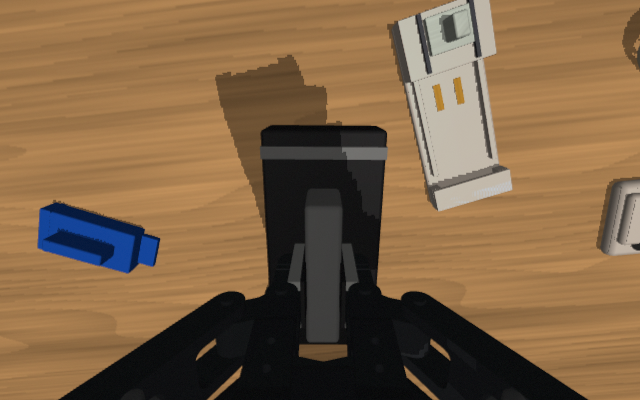

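Wrist view: the pack is held straight. The dock is at the upper right, with its lip at (430–512,167–210), heel block at (390–495,0–80) and fin at about (455,25).

```bash
python3 - <<'E'
import cv2
i=cv2.imread("pics/w3.png")[0:220,380:520];cv2.imwrite("pics/w3c.png",cv2.resize(i[:148],(560,592),interpolation=2) if 0 else cv2.hconcat([cv2.resize(i[0:110],(420,330*1)),cv2.resize(i[110:220],(380,299)).copy() if 0 else cv2.resize(i[140:220,20:],(380,330))]))
E
```

```text
(no output)
```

View pics/w3c.png

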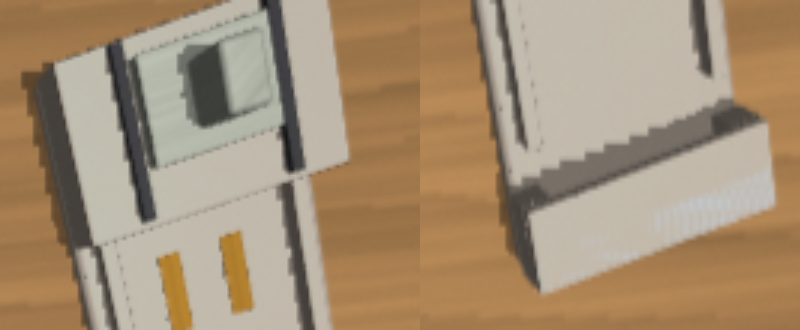

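```bash
python3 - <<'E'
from h import *
c=cam("wrist")
P={}
for n,u,v,z in[("lfl",435.7,190.9,.031),("lfr",509.6,169.3,.031),("lbr",512.1,189.7,.031),("lbl",438.2,210.8,.031),("hfl",412.3,81.7,.037),("hfr",496.3,53.3,.037),("fin",461.3,23.7,.074),("pfl",431.7,55.7,.046),("pfr",473.7,41.7,.046)]:
    P[n]=ray(c,u,v,z);print(n,P[n].round(4))
# fit yaw+origin from corners
D={"lfl":(-58.5,46),"lfr":(-58.5,-46),"lbr":(-86,-46),"lbl":(-86,46),"hfl":(72.5,46),"hfr":(72.5,-46)}
A=np.array([D[k] for k in D])/1e3;B=np.array([P[k][:2] for k in D])
a0,b0=A.mean(0),B.mean(0);H=(A-a0).T@(B-b0);y=np.arctan2(H[0,1]-H[1,0],H[0,0]+H[1,1])
R=np.array([[np.cos(y),-np.sin(y)],[np.sin(y),np.cos(y)]]);o=b0-R@a0
print("yaw",y,"origin",o,"res mm",((B-(A@R.T+o))*1e3).round(1).tolist())
for k in("fin","pfl","pfr"):print(k,(R.T@(P[k][:2]-o)*1e3).round(1))
# camera bias check: band true centre
E
```

```text
lfl [ 0.4862 -0.1536  0.031 ]
lfr [ 0.5043 -0.2408  0.031 ]
lbr [ 0.4783 -0.2459  0.031 ]
lbl [ 0.4599 -0.1569  0.031 ]
hfl [ 0.6141 -0.1252  0.037 ]
hfr [ 0.6331 -0.2129  0.037 ]
fin [ 0.6588 -0.1602  0.074 ]
pfl [ 0.6369 -0.1428  0.046 ]
pfr [ 0.6456 -0.1848  0.046 ]
yaw 0.20869399381094642 origin [ 0.55277388 -0.18425022] res mm [[0.2, -2.2], [-0.8, 0.6], [0.1, 1.1], [0.8, 0.1], [-0.1, -0.9], [-0.2, 1.3]]
fin [108.7   1.6]
pfl [90.9 23.2]
pfr [ 90.7 -19.8]
```

```bash
python3 - <<'E'
from h import *
y=.2087;R=np.array([[np.cos(y),-np.sin(y)],[np.sin(y),np.cos(y)]]);o=np.array([.5525,-.1825])
for n,oo in(("scene",(220,170,4)),("side",(280,160,2.2))):
    c=cam(n)
    print(n)
    for k,(a,b,z) in dict(lfl=(-58.5,46,31),lfr=(-58.5,-46,31),lbl=(-86,46,31),lbr=(-86,-46,31),hbl=(134,46,37),hbr=(134,-46,37),b0l=(134,46,0),b0r=(134,-46,0)).items():
        u=proj(c,[*(R@[a/1e3,b/1e3]+o),z/1e3]);print(k,u.round(1),"crop",((u[0]-oo[0])*oo[2]).round(),((u[1]-oo[1])*oo[2]+(380 if n=="side" else 0)).round())
E
```

```text
scene
lfl [271.  198.7] crop 204.0 115.0
lfr [240.  201.7] crop 80.0 127.0
lbl [270.1 193.4] crop 200.0 94.0
lbr [239.6 196.3] crop 78.0 105.0
hbl [278.1 239.2] crop 232.0 277.0
hbr [243.4 243.1] crop 93.0 292.0
b0l [278.6 249.4] crop 234.0 318.0
b0r [244.5 253.4] crop 98.0 333.0
side
lfl [348.3 184. ] crop 150.0 433.0
lfr [343.4 169.6] crop 140.0 401.0
lbl [355.8 183.2] crop 167.0 431.0
lbr [350.6 168.9] crop 155.0 400.0
hbl [294.9 188.5] crop 33.0 443.0
hbr [292.1 173.8] crop 27.0 410.0
b0l [295.5 196.8] crop 34.0 461.0
b0r [292.7 181.9] crop 28.0 428.0
```

```bash
cat > g.py <<'E'
from h import *
O=np.array([.5525,-.182,0]);Y=.2087
def target(tx,ty,tz,th,off=6.8):
    e=np.array([np.cos(th),0,np.sin(th)]);n=np.array([-np.sin(th),0,np.cos(th)])
    p=np.array([tx,ty,tz])/1e3+e*(71+off)/1e3+n*.0305
    Rz=Ro.from_euler("z",Y).as_matrix()
    return O+Rz@p, Rz@np.column_stack([e,[0,-1,0],-n])
def delta(tp,tR):
    p,R=pose();print("xyz cm",(R.T@(tp-p)*100).round(2),"dr",Ro.from_matrix(R.T@tR).as_rotvec().round(4))
def toe(off=6.8):
    p,R=pose();Rz=Ro.from_euler("z",Y).as_matrix()
    q=lambda x,z:(Rz.T@(p+R@np.array([x,0,z])-O)*1e3).round(1)
    print("toe",q(-.071-off/1e3,.0305),"heel",q(.071-off/1e3,.0305),"pitch",np.arcsin(R[2,0]).round(4),"yaw",(np.arctan2(R[1,0],R[0,0])-Y).round(4))
E
python3 - <<'E'
from g import *
t=target(-50.2,0,96.6,.26);print(t[0]);delta(*t)
E
```

```text
[ 0.56927217 -0.17844793  0.14607576]
xyz cm [ 5.52 15.5  10.4 ] dr [ 0.0399  0.2582 -0.31  ]
```

Emit:
servo_tool(xyz=[[1,3,0],[2,6,1],[3,9,2],[4,12,4],[5.5,14.5,6],[5.52,15.5,8],[5.52,15.5,10],[5.52,15.5,10.4],[5.52,15.5,10.4],[5.52,15.5,10.4]], dr=[[0.007,0.05,-0.06],[0.015,0.1,-0.12],[0.022,0.15,-0.18],[0.03,0.2,-0.24],[0.0399,0.2582,-0.31],[0.0399,0.2582,-0.31],[0.0399,0.2582,-0.31],[0.0399,0.2582,-0.31],[0.0399,0.2582,-0.31],[0.0399,0.2582,-0.31]])

```text
time_s: 6.62
tool_pos: [0.5697, -0.1799, 0.1473]
orientation: [-3.073, -0.32, -0.404]
contact_force: [-0.1, 0.3, -4.5]
opening: 0.175
finger_force: 59.4
```

```bash
python3 - <<'E'
from g import *
toe();delta(*target(-50.2,0,16.6,.26))
W=robot.snapshot("wrist");S=robot.snapshot("scene");D=robot.snapshot("side")
a=cv2.resize(W[0:300,160:500],(454,400));b=cv2.resize(S[160:270,210:320],(330,330));d=cv2.resize(D[110:220,260:390],(390,330))
x=np.zeros((600,800,3),np.uint8);x[:400*1,:454]=a;x[:330,460:790]=b;x[400:600]=0
x=np.zeros((600,800,3),np.uint8);x[:260,:295]=cv2.resize(W[0:300,160:500],(295,260));x[:330,300:630]=b;x[268:598,0:300]=d[:,:300];
cv2.imwrite("pics/m1.png",x[:,:,::-1]);cv2.imwrite("pics/w4.png",W[:,:,::-1])
E
```

```text
toe [-50.   -1.4  97.8] heel [ 87.2  -1.6 134.4] pitch 0.2612 yaw -0.0012
xyz cm [-2.11 -0.16  7.85] dr [ 0.0018 -0.0012 -0.0012]
```

View pics/w4.png

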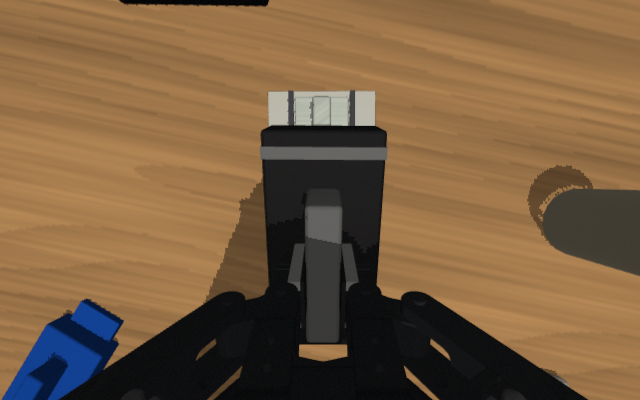

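Heel block is centred at u≈322 and the band at 324, with edges parallel. That confirms the roughly 1.6 mm shift the numbers ask for.

```bash
python3 - <<'E'
from g import *
c=cam("wrist");Rz=Ro.from_euler("z",Y).as_matrix()
g=cv2.imread("pics/w4.png",0).astype(int);print(g[86:98,300],g[86:112,322])
for u,v,z in((322,91.5,.037),(322,96,.074)):print((Rz.T@(ray(c,u,v,z)-O)*1e3).round(1))
E
```

```text
[115 115 118 119 122 146 184 182 182 182 175 164] [120 115 115 116 120 148 183 182 182 166 126 156 172 174 174 174 178 180
 181 181 181 181 182 185 187 187]
[132.1  -2.4  37. ]
[118.3  -2.5  74. ]
```

Emit:
servo_tool(xyz=[[0,0,0],[-0.5,-0.16,2],[-1,-0.16,4],[-1.6,-0.16,6],[-2,-0.16,7.4],[-2.11,-0.16,7.85],[-2.11,-0.16,7.85],[-2.11,-0.16,7.85]], dr=[[0,0,0],[0,0,0],[0,0,0],[0,0,0],[0,0,0],[0,0,0],[0,0,0],[0,0,0]])

```text
time_s: 7.78
tool_pos: [0.5691, -0.179, 0.0659]
orientation: [-3.073, -0.319, -0.404]
contact_force: [-0.1, 0.2, -4.5]
opening: 0.17
finger_force: 59.4
```

```bash
python3 - <<'E'
from g import *
toe();delta(*target(-69.5,0,11.5,.26))
D=robot.snapshot("side");S=robot.snapshot("scene")
x=np.hstack([cv2.resize(D[130:220,270:380],(440,360),interpolation=2),cv2.resize(S[170:260,220:310],(360,360),interpolation=2)])
cv2.imwrite("pics/m2.png",x[:,:,::-1])
E
```

```text
toe [-50.4  -0.4  16.3] heel [86.8 -0.7 53. ] pitch 0.2613 yaw -0.0018
xyz cm [-1.97 -0.05 -0.02] dr [ 0.002  -0.0013 -0.0017]
```

View pics/m2.png

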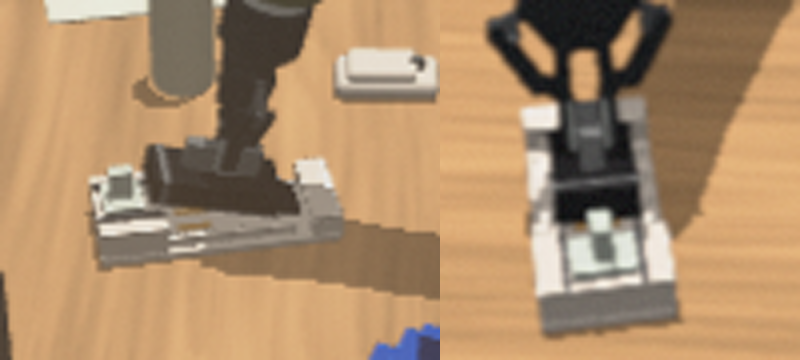

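The pack hangs tilted with its toe just ahead of the lip, and nothing is touching. Inserting.

Emit:
servo_tool(xyz=[[-0.4,0,0],[-0.8,0,0],[-1.2,-0.05,0],[-1.6,-0.05,0],[-1.95,-0.05,0],[-1.95,-0.05,0],[-1.95,-0.05,0]], dr=[[0,0,0],[0,0,0],[0,0,0],[0,0,0],[0,0,0],[0,0,0],[0,0,0]])

```text
time_s: 8.75
tool_pos: [0.5502, -0.1822, 0.0601]
orientation: [-3.073, -0.319, -0.403]
contact_force: [-0.1, 0.2, -4.5]
opening: 0.172
finger_force: 59.4
```

```bash
python3 - <<'E'
from g import *
toe()
E
```

```text
toe [-69.7   0.4  10.6] heel [67.6  0.1 47.2] pitch 0.2605 yaw -0.002
```

Emit:
servo_tool(xyz=[[-0.1,0,0],[-0.2,0,0],[-0.2,0,0]], dr=[[0,0,0],[0,0,0],[0,0,0]])

```text
time_s: 9.12
tool_pos: [0.5488, -0.1824, 0.0599]
orientation: [-3.073, -0.319, -0.404]
contact_force: [1.5, 0.6, -2.8]
opening: 0.173
finger_force: 59.5
```

```bash
python3 - <<'E'
from g import *
toe()
E
```

```text
toe [-71.    0.4  10.3] heel [66.2  0.2 47. ] pitch 0.2615 yaw -0.0017
```

```bash
python3 - <<'E'
from g import *
for th in(.21,.16,.11,.06,.03,.01,0): delta(*target(-71.2,.2,10.5,th))
E
```

```text
xyz cm [0.13 0.01 0.38] dr [ 0.0015 -0.0515 -0.0016]
xyz cm [0.26 0.01 0.78] dr [ 0.0015 -0.1015 -0.0017]
xyz cm [0.36 0.01 1.19] dr [ 0.0014 -0.1515 -0.0017]
xyz cm [0.44 0.01 1.6 ] dr [ 0.0014 -0.2015 -0.0018]
xyz cm [0.48 0.01 1.85] dr [ 0.0014 -0.2315 -0.0018]
xyz cm [0.5  0.01 2.01] dr [ 0.0014 -0.2515 -0.0018]
xyz cm [0.51 0.01 2.09] dr [ 0.0013 -0.2615 -0.0018]
```

Swinging down most of the way, then checking forces.

Emit:
servo_tool(xyz=[[0.07,0,0.19],[0.13,0,0.38],[0.2,0,0.58],[0.26,0,0.78],[0.31,0,0.98],[0.36,0,1.19],[0.4,0,1.4],[0.44,0,1.6],[0.44,0,1.6]], dr=[[0,-0.026,0],[0,-0.0515,0],[0,-0.077,0],[0,-0.1015,0],[0,-0.127,0],[0,-0.1515,0],[0,-0.177,0],[0,-0.2015,0],[0,-0.2015,0]])

```text
time_s: 10.25
tool_pos: [0.5562, -0.1807, 0.0448]
orientation: [-3.118, -0.324, -0.09]
contact_force: [0.2, 0.6, -2.8]
opening: 0.176
finger_force: 59.6
```

```bash
python3 - <<'E'
from g import *
toe()
for th in(.03,.01,0): delta(*target(-71.2,.2,10.3,th))
E
```

```text
toe [-72.    0.6   9.8] heel [69.8  0.4 18. ] pitch 0.0575 yaw -0.0019
xyz cm [0.16 0.03 0.17] dr [ 0.0003 -0.0275 -0.0019]
xyz cm [0.22 0.03 0.33] dr [ 0.0003 -0.0475 -0.0019]
xyz cm [0.24 0.03 0.41] dr [ 0.0003 -0.0575 -0.0019]
```

Emit:
servo_tool(xyz=[[0.06,0,0.09],[0.11,0,0.17],[0.15,0,0.26],[0.19,0,0.34],[0.21,0,0.42],[0.21,0,0.42]], dr=[[0,-0.014,0],[0,-0.0275,0],[0,-0.038,0],[0,-0.0475,0],[0,-0.0575,0],[0,-0.0575,0]])

```text
time_s: 11.0
tool_pos: [0.5587, -0.1803, 0.041]
orientation: [3.124, 0.324, 0.002]
contact_force: [-0.8, 1.3, -5.1]
opening: 0.176
finger_force: 59.5
```

```bash
python3 - <<'E'
from g import *
toe()
D=robot.snapshot("side");S=robot.snapshot("scene")
x=np.hstack([cv2.resize(D[130:220,270:380],(440,360),interpolation=2),cv2.resize(S[170:260,220:310],(360,360),interpolation=2)])
cv2.imwrite("pics/m3.png",x[:,:,::-1])
E
```

```text
toe [-71.3   0.5  10.4] heel [70.7  0.3 10.6] pitch 0.0011 yaw -0.0019
```

View pics/m3.png

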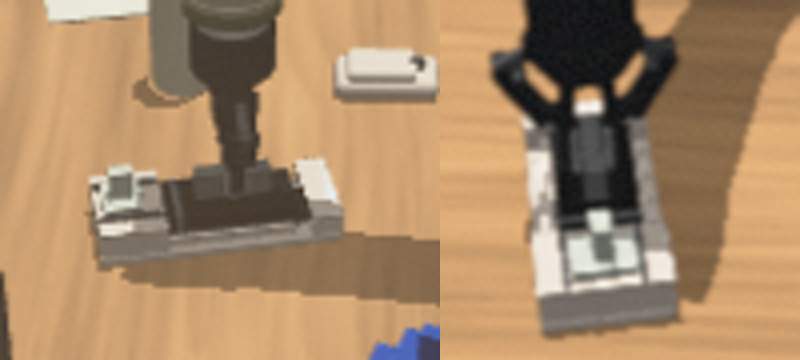

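Pack lies level in the bay, still carried by the gripper. Pressing lightly, then releasing.

Emit:
servo_tool(xyz=[[0,0,0.05],[0,0,0.1],[0,0,0.1]], dr=[[0,0,0],[0,0,0],[0,0,0]])

```text
time_s: 11.48
tool_pos: [0.5586, -0.1805, 0.0405]
orientation: [3.124, 0.323, 0.002]
contact_force: [-3.3, 1.2, 3.2]
opening: 0.179
finger_force: 60.5
```

Emit:
servo_tool(xyz=[[0,0,0],[0,0,0],[0,0,0],[0,0,0],[0,0,0],[0,0,0]], dr=[[0,0,0],[0,0,0],[0,0,0],[0,0,0],[0,0,0],[0,0,0]], hand=0)

```text
time_s: 12.22
tool_pos: [0.5586, -0.1804, 0.0401]
orientation: [3.124, 0.324, 0.002]
contact_force: [-0.5, -0.4, -0.5]
opening: 0.499
finger_force: 0.0
```

```bash
python3 - <<'E'
from g import *
toe()
Rz=Ro.from_euler("z",Y).as_matrix();p,R=pose();print("tcp dock",Rz.T@(p-O)*1e3)
E
```

```text
toe [-71.5   0.4   9.5] heel [70.5  0.1  9.7] pitch 0.0013 yaw -0.0022
tcp dock [ 6.28977523  0.26387974 40.11530969]
```

Emit:
servo_tool(xyz=[[0,0,-1.5],[0,0,-4],[0,0,-8],[0,0,-11],[0,0,-12],[0,0,-12]], dr=[[0,0,0],[0,0,0],[0,0,0],[0,0,0],[0,0,0],[0,0,0]])

```text
time_s: 12.98
tool_pos: [0.5586, -0.1805, 0.1607]
orientation: [3.124, 0.323, 0.003]
contact_force: [-0.2, 0.5, 0.4]
opening: 0.499
finger_force: 0.0
```

```bash
python3 - <<'E'
from g import *
print(pose()[0])
c=cam("wrist");i=robot.snapshot("wrist");cv2.imwrite("pics/w5.png",i[:,:,::-1])
E
```

```text
[ 0.55861937 -0.18046937  0.16066537]
```

View pics/w5.png

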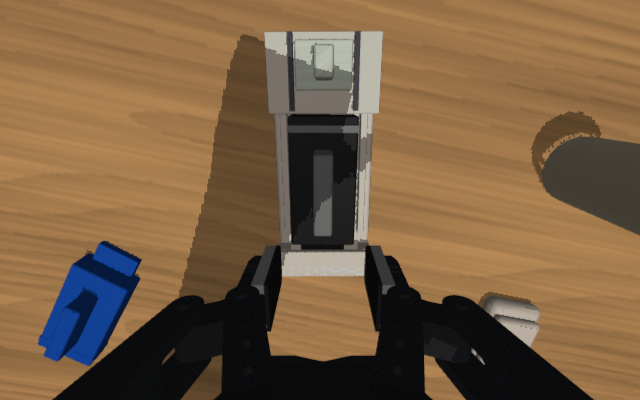

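The pack sits flat in the bay, u 288–358, with its tongue under the lip. The fin is at (315–332, 43–78).

```bash
python3 - <<'E'
from g import *
c=cam("wrist");p,R=pose()
for u,v,z in((323.5,44,.074),(323.5,78,.074),(322,39,.046),(322,90,.046),(323,114,.036)):
    X=ray(c,u,v,z);print((R.T@(X-p)*100).round(2))
E
```

```text
[11.2   0.14  8.57]
[9.09 0.14 8.57]
[11.95  0.03 11.37]
[ 8.37  0.03 11.37]
[ 6.51  0.11 12.37]
```

Emit:
servo_tool(xyz=[[4,0,0],[8,0,0],[10.1,0,1],[10.1,0,4],[10.1,0,7],[10.1,0,9.5],[10.1,0,10.7],[10.1,0,10.7],[10.1,0,10.7]], dr=[[0,0,0],[0,0,0],[0,0,0],[0,0,0],[0,0,0],[0,0,0],[0,0,0],[0,0,0],[0,0,0]])

```text
time_s: 14.15
tool_pos: [0.658, -0.1598, 0.0542]
orientation: [3.124, 0.324, 0.004]
contact_force: [0.1, -0.0, 0.9]
opening: 0.498
finger_force: 0.0
```

Emit:
servo_tool(xyz=[[0,0,0],[0,0,0],[0,0,0],[0,0,0],[0,0,0]], dr=[[0,0,0],[0,0,0],[0,0,0],[0,0,0],[0,0,0]], hand=1)

```text
time_s: 14.78
tool_pos: [0.658, -0.1603, 0.0544]
orientation: [3.123, 0.323, 0.004]
contact_force: [-1.5, -1.1, 6.0]
opening: 0.146
finger_force: 59.8
```

Emit:
servo_tool(xyz=[[-0.3,0,0],[-0.8,0,0],[-1.3,0,0],[-1.8,0,0],[-2.3,0,0],[-2.8,0,0],[-3.2,0,0],[-3.5,0,0],[-3.5,0,0]], dr=[[0,0,0],[0,0,0],[0,0,0],[0,0,0],[0,0,0],[0,0,0],[0,0,0],[0,0,0],[0,0,0]])

```text
time_s: 15.9
tool_pos: [0.6237, -0.1676, 0.0543]
orientation: [3.123, 0.323, 0.005]
contact_force: [0.9, -3.1, 6.5]
opening: 0.151
finger_force: 60.1
```

Emit:
servo_tool(xyz=[[-0.15,0,0],[-0.3,0,0],[-0.45,0,0],[-0.6,0,0],[-0.6,0,0]], dr=[[0,0,0],[0,0,0],[0,0,0],[0,0,0],[0,0,0]])

```text
time_s: 16.52
tool_pos: [0.6197, -0.1684, 0.0543]
orientation: [3.123, 0.324, 0.011]
contact_force: [10.3, -1.9, 0.1]
opening: 0.144
finger_force: 59.1
```

```bash
python3 - <<'E'
from g import *
Rz=Ro.from_euler("z",Y).as_matrix();p,R=pose();print("tcp dock",Rz.T@(p-O)*1e3, robot.observe()["contact_force"])
E
```

```text
tcp dock [68.55012849 -0.62470517 54.32993212] [10.33791223 -1.9170534   0.09195621]
```

Emit:
servo_tool(xyz=[[-0.15,0,0],[-0.3,0,0],[-0.3,0,0]], dr=[[0,0,0],[0,0,0],[0,0,0]])

```text
time_s: 16.9
tool_pos: [0.6194, -0.1684, 0.0544]
orientation: [3.123, 0.325, 0.02]
contact_force: [23.9, -1.3, -10.3]
opening: 0.149
finger_force: 58.7
```

Stiff end stop reached. Easing the command back, releasing and lifting off.

Emit:
servo_tool(xyz=[[0.2,0,0],[0.35,0,0],[0.35,0,0]], dr=[[0,0,0],[0,0,0],[0,0,0]])

```text
time_s: 17.27
tool_pos: [0.6198, -0.1684, 0.0544]
orientation: [3.123, 0.323, 0.009]
contact_force: [7.7, -2.8, 2.5]
opening: 0.146
finger_force: 60.9
```

Emit:
servo_tool(xyz=[[0,0,0],[0,0,0],[0,0,0],[0,0,0],[0,0,0],[0,0,-3],[0,0,-7],[0,0,-11],[0,0,-14],[0,0,-14],[0,0,-14]], dr=[[0,0,0],[0,0,0],[0,0,0],[0,0,0],[0,0,0],[0,0,0],[0,0,0],[0,0,0],[0,0,0],[0,0,0],[0,0,0]], hand=0)

```text
time_s: 18.65
tool_pos: [0.6172, -0.168, 0.1924]
orientation: [3.124, 0.324, 0.001]
contact_force: [-0.5, -0.9, -1.0]
opening: 0.501
finger_force: 0.0
```

```bash
python3 - <<'E'
from g import *
i=robot.snapshot("wrist");S=robot.snapshot("scene")
x=np.hstack([cv2.resize(i[60:320,200:440],(369,400)),cv2.resize(S[170:260,220:310],(400,400),interpolation=2)])
cv2.imwrite("pics/w6.png",x[:,:,::-1])
E
```

```text
(no output)
```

View pics/w6.png

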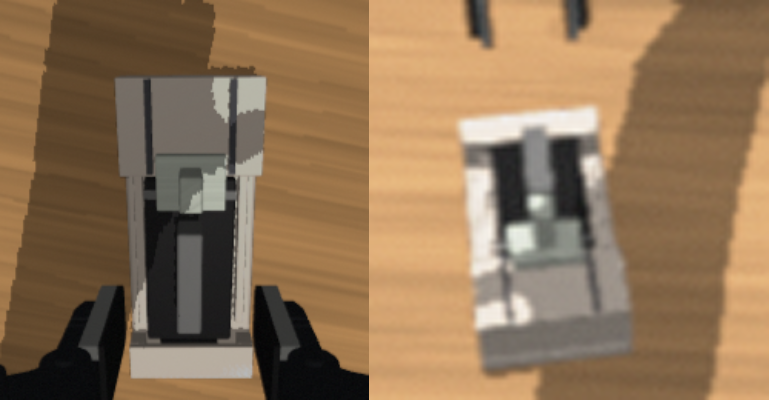

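The keeper plate sits over the pack's end at its stop, the pack is flat, and the gripper is clear.

```bash
python3 -c "
from bench import robot
print(robot.sign_off())"
```

```text
the job is handed in; nothing more can be done
None
```

The job is handed in: the pack's tongue is hooked under the dock's lip and the pack lies flat in the bay. The keeper is pushed to its end stop over the pack, and the gripper is clear, with about 19 s on the clock.

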